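Level the reflow plate and hold its foot down

TASK

Lay the yellow spirit level, vial up, on the red outline on the aluminium reflow plate and let go of it. Then take the orange levelling knob, press it down until its foot stands firmly on the pad below, and turn it until the bubble sits between the two black lines. Finish still holding the knob pressed down with the bubble centred, and leave the other things on the bench where they are.

Things in the scene. Friction and masses are not known exactly. Their poses are not given: they have to be found in the camera images.
- level_center (a point): Centre of the yellow spirit level, a loose bar 190 mm long (its y axis), 28 mm wide (x) and 26 mm high, about 250 g, black ends, vial up (z up). This point is 13 mm above its underside. A green tube (vial) 100 mm long, 18 mm thick lies lengthwise on the middle of its top, up to 33 mm above the underside. Either way round is right.
- level_base (a point): Centre of the level's underside, 13 mm below level_center along its z axis.
- vial_mid (a point): Midpoint of the vial, 27.5 mm above the level's underside, same axes as the level. Two black rings round the vial, 18 mm to either side of this point, are the lines for the bubble.
- bubble_mid (a point): Centre of the pale bubble, 22 mm long, that floats along the vial (level's y axis) towards whichever end is higher: 9 mm from vial_mid for each 0.01 rad of slope, stopping 33 mm from it. It takes about 1.5 s to settle. Centred means no more than 6 mm from vial_mid.
- level: The same spirit level, with its origin at the centre of its underside.
- outline (a point): Centre of the red rectangle (196 mm by 38 mm) painted on top of the aluminium plate; z is normal to the plate, y runs along the rectangle's long side from the hinge towards the knob's side. The plate's top here is about 75 to 80 mm above the bench.
- plate: Aluminium plate, 180 mm (x) by 205 mm (y), 8 mm thick; origin at mid-thickness on its hinge line, which runs along x (y points to the knob's side, 100 mm from hinge to outline). A spring holds the knob's side up at a slope of 0.06 rad until it is pressed down there; it can go to 0.05 rad below level.
- reflow_base: Black box under the plate, fixed to the bench, 210 mm (x) by 270 mm (y), 34 mm high, with a ledge beyond the plate at +y; origin on the bench, 15 mm to -y of the box's centre.
- knob_grip (a point): Middle of the orange wing of the levelling knob on the plate, 80 mm to -x and 70 mm to +y of outline in the plate's axes. The wing is 42 mm long (this frame's x), 13 mm thick (y) and 28 mm high, centred here. It stands on a black disc 50 mm across, whose top is 14 mm below this point and is good to press on. It stays where it is turned; the turn needed is 0.6 to 1.4 rad.
- foot_knob: The whole knob (disc and wing); origin 26 mm below knob_grip, on the axis of turning. Pushing the plate down until its foot meets the pad takes 4 to 8 N at the knob; there it stops hard. 12 to 20 N in all presses it firmly; at least 3 N must reach the pad.
- foot: Rubber foot, 18 mm across, under the plate on the knob's axis. Turning the knob clockwise seen from above screws it down, 3.5 mm per rad, which lifts the knob's side of the plate while the foot is pressed on its pad; anticlockwise lowers it. The settled bubble moves about 18 mm per rad, towards the side that is higher. Origin in mid-plate on the knob's axis, at mid-travel.
- pad_thick: Brass pad, 24 mm across, 14 mm thick, fixed on the black box; origin under its centre. One pad lies under the foot (by chance this or the thin one), the other is parked on the box's ledge. With this one under the foot the pressed plate is too high on the knob's side at first.
- pad_thin: Copper pad, 24 mm across, 7 mm thick, likewise. With this one under the foot the pressed plate is too low on the knob's side at first.
- solder_spool: Green solder spool standing on its end, 48 mm across, 40 mm high; origin under its centre. Leave alone.
- drink_can: Green drink can, 54 mm across, 130 mm high; origin under its centre. Leave alone.
- tip_cleaner: Steel cup with copper wool, 60 mm across, 42 mm high; origin under its centre. Leave alone.
- screwdriver: Red screwdriver lying along its x axis, about 170 mm long. Leave alone.
- pliers: Pliers with red handles lying along their x axis, 135 mm long, 16 mm high. Leave alone.
- circuit_board: Green circuit board 100 mm by 70 mm lying flat, 11 mm high. Leave alone.
There are look-alikes about, which are no part of the job. What is shaped like the level but blue is not meant.

How it is judged:
By the outcome, as a careful person would: the job done as asked, in the order asked, and still so for the second after the job is handed in, while the arm keeps its last pose, push and grip.
It also fails if it takes over 69 s, if anything falls off the work surface, if the arm or the gripper's body presses on something with over 40 N, if the wrist force passes 120 N, or if a joint passes its speed limit or range.

ROBOT

A 7-joint arm with a two-finger parallel gripper is mounted at the origin on the work surface. World frame = base frame: x ahead of the robot, y to its left, z up, the work surface at z = 0. Lengths are in m, angles in rad, forces in N, time in s.
With the tool pointing down it reaches from about 0.4 to 0.85 m from the base axis. Payload 4.5 kg.
Tool frame: the origin (TCP) lies on the centre line of the jaws, within the pads' length; the fingertips stand 11 mm ahead of it and the grasp point (between the pads) lies 8 mm behind it; z points along the fingers, y is the line along which they close (so a half turn about z gives the same grasp; the last joint's range is limited). The gripper opens to 88 mm and grips with 3 to 60 N. Pads are 18 mm wide; open, the fingers measure 123 mm over their backs; the gripper's body (75 mm by 187 mm) begins 45 mm behind the grasp point.
Start: joints at [1.211, 0.689, -0.195, 1.565, 0.157, 0.902, -0.215], TCP at [0.24, -0.577, 0.25] pointing down, gripper open.
Joint ranges: [-3.01, 3.01], [-0.46, 2.08], [-1.47, 1.51], [0.13, 2.56], [-1, 4.14], [0.04, 2.09], [-2.66, 2.66]. Speed limits (rad/s): [2.57, 2.57, 3.14, 3.14, 3.14, 3.14, 3.14].

INTERFACE

Orientations are given as a unit quaternion [x, y, z, w].
In Python, from plant import * gives the robot as it stands. The module is installed in compiled form; this text tells all that it offers.
- The arm moves only by the tool send_rows, never from a script. Its argument "motion" is a list of rows, each an object of numbers: "x", "y", "z": the shift along the tool's x, y, z in cm; "rx", "ry", "rz": the turn, a rotation vector about the tool's x, y, z in rad; "jaw": the finger opening in cm, from 0 to 8.81. In form: [{"x": .., "y": .., "z": .., "rx": .., "ry": .., "rz": .., "jaw": ..}, ...]. A call has exactly 5 rows; each row shifts and turns the commanded pose from where the row before left it, along the tool's axes as they then stand; what a row does not reach is not made up. A row lasts 1/10 s, in which the tool goes at most 50 mm and 8.59 degrees, less where a joint would pass 70% of its speed; a pose out of reach is approached as far as the arm can. A call is refused whole if a number of a shift passes 5 or a number of a turn 0.15, either way. A call with a gripper value outside its range is refused whole. The fingers move at their own pace and stop on an object; "grip_force" is the grip in N (left out, the last holds). Time passes only in rows, so rows that do not move let the fingers close, or fill a call up. It gives the time, the measured TCP pose, the force, the opening and the grip force at its end, in the units of the state.
- get_state(): the state, without advancing time (a new reading comes with each control period).
- snapshot(name): name is "side" or "top" or "wrist"; returns a dict with "img" (480x640x3 uint8, red, green, blue), "vertical_fov" (degrees; the focal length in pixels is half the picture's height over the tangent of half this angle, whatever the lens; pixels are square), "cx", "cy" (the principal point, pixels), "D" ([k1, k2, p1, p2, k3] as OpenCV has them; the pictures are not rectified), "extrinsics" (4x4, takes a point from camera to world coordinates). Camera axes: x right, y up, looking along -z (the intrinsics and any distortion apply to the point x, -y, -z); pixel columns grow to the right and rows downward; lengths in m; the calibration is good to about 2 mm. A picture is of the moment at which its call begins. There is no depth.
- finish_job(): hands the job in; it is judged then, once.
The state is a dict: "clock": time; "q": joint angles; "qd": joint speeds; "joint_torque": joint torques, N m; "tool_pos": TCP position; "eef_rot": TCP orientation; "contact_force": force on the tool from outside, world axes, zero at the start; "moment": the same for the moment, N m; "opening": opening from 0.0 (shut) to 1.0 (fully open); "finger_force": force on a finger pad.
Only numpy, scipy, OpenCV 4.12 (cv2) and the standard library are available. Lean on these libraries where they do the work, as an engineer would, in place of code of your own. Each camera call takes 0.05 s, during which the arm holds its last target. There are 200 camera calls.

## Working session

There is one attempt and no reset: what is moved stays moved. The work goes in short steps, Python scripts to look and compute and a tool call to move; the robot and the scene stay as the last step left them, time stands still between calls to the robot, and variables do not carry over. Pictures are saved under pics/ and viewed, at most 10 in all, crops included, and the job is handed in when it is done.

Besides the shell and the picture viewer there is one more tool, called after "Emit:" by a JSON object that holds its "name" and its "arguments", one argument or row to a line. send_rows: Moves the arm, as the interface text tells. Its arguments: {"type":"object","properties":{"motion":{"type":"array"},"grip_force":{"type":"number"}},"required":["motion"]}

```bash
mkdir -p pics
cat > h.py <<'E'
from plant import *
import numpy as np, cv2
from scipy.spatial.transform import Rotation as R
def K(s):
    f=240/np.tan(np.radians(s["vertical_fov"])/2)
    return np.array([[f,0,s["cx"]],[0,f,s["cy"]],[0,0,1.]])
def ray(s,uv):
    p=cv2.undistortPoints(np.array([[uv]],float),K(s),np.array(s["D"],float))[0,0]
    T=np.array(s["extrinsics"]); d=T[:3,:3]@np.array([p[0],-p[1],-1]); return T[:3,3],d
def onz(s,uv,z):
    o,d=ray(s,uv); return o+d*(z-o[2])/d[2]
def proj(s,P):
    T=np.array(s["extrinsics"]); c=T[:3,:3].T@(np.atleast_2d(P)-T[:3,3]).T
    c=np.array([c[0],-c[1],-c[2]]).T
    return cv2.projectPoints(c,np.zeros(3),np.zeros(3),K(s),np.array(s["D"],float))[0][:,0]
def snap(n,f=None):
    s=snapshot(n)
    if f: cv2.imwrite("pics/%s.png"%f,s["img"][...,::-1])
    return s
E
python3 - <<'E'
from h import *
import pickle
S={n:snap(n,n+"1") for n in("top","side")}
pickle.dump(S,open("s1.pkl","wb"))
for n in S: print(n,np.round(S[n]["extrinsics"],3).tolist(),S[n]["vertical_fov"])
s=get_state();print(s)
E
```

```text
top [[0.013, 0.998, -0.061, 0.413], [-1.0, 0.013, -0.015, -0.041], [-0.014, 0.062, 0.998, 1.349], [0.0, 0.0, 0.0, 1.0]] 50.699972656302386
side [[-0.986, 0.13, -0.106, 0.357], [-0.167, -0.683, 0.711, 0.84], [0.02, 0.718, 0.695, 0.963], [0.0, 0.0, 0.0, 1.0]] 50.40081177165863
{'clock': 0.1, 'q': array([ 1.21079858,  0.6898942 , -0.1945447 ,  1.56621316,  0.15729542,
        0.90251381, -0.21513676]), 'qd': array([ 0.00030431, -0.00229726, -0.00178541, -0.0031422 , -0.00045623,
        0.00150993, -0.00108055]), 'joint_torque': array([-4.03248167e-03, -5.28507793e+01, -1.27188787e+00, -1.53837436e+01,
       -5.25677169e-02,  1.98958332e-03,  7.16160366e-05]), 'tool_pos': array([ 0.23957745, -0.57667213,  0.2490017 ]), 'eef_rot': array([ 9.80672508e-01,  1.95654701e-01, -2.09822756e-04, -7.91025461e-04]), 'contact_force': array([-0.24630778,  0.36995364,  0.52939583]), 'moment': array([-8.82722264e-02, -4.27630398e-02,  1.76496174e-05]), 'finger_force': 0.0, 'opening': 0.9975531475061465}
```

View pics/top1.png

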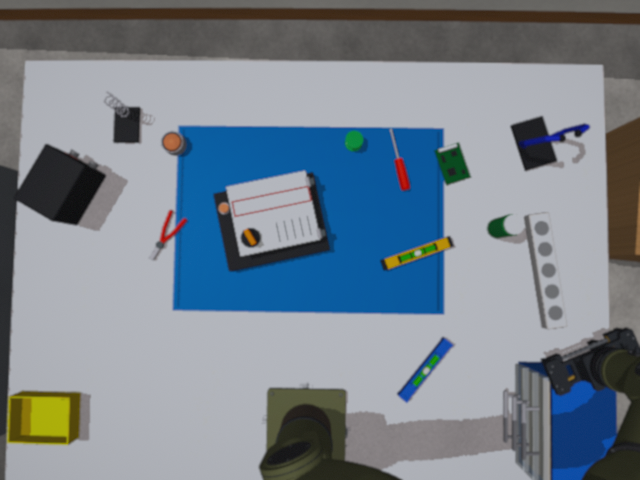

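View pics/side1.png

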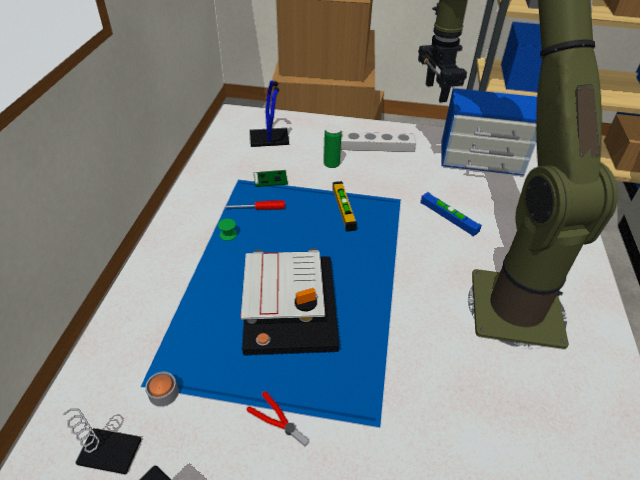

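The top view shows the yellow level with black ends at (417,253). The blue look-alike is at (426,369). The outline on the plate is at (272,201), the knob at (251,238) and the parked copper-coloured pad at (223,208). Next I measure these and make a crop to confirm the level.

```bash
cat > m.py <<'E'
from h import *
import pickle
S=pickle.load(open("s1.pkl","rb")); t=S["top"]; sd=S["side"]
def mask(im,lo,hi,box):
    h=cv2.cvtColor(im,cv2.COLOR_RGB2HSV); m=cv2.inRange(h,np.array(lo),np.array(hi))
    x0,y0,x1,y1=box; o=np.zeros_like(m); o[y0:y1,x0:x1]=m[y0:y1,x0:x1]; return o
def rect(m):
    return cv2.minAreaRect(cv2.findNonZero(m))
# level: whole incl. black ends: not blue mat
im=t["img"]
m=mask(im,(95,100,60),(120,255,255),(370,230,441,280)); 
y=mask(im,(18,100,80),(34,255,255),(370,225,465,280)); r=rect(y); print("yellow",r,y.sum()/255)
yo=rect(mask(im,(18,100,80),(90,255,255),(370,225,465,280)))
for z in(.026,): 
    c=cv2.boxPoints(r); P=np.array([onz(t,p,z) for p in c]); print(P.round(3).tolist(),P.mean(0).round(4))
    e=[P[1]-P[0],P[2]-P[1]]; e=max(e,key=np.linalg.norm); print("len",np.linalg.norm(e),"ang",np.arctan2(e[1],e[0]))
red=mask(im,(0,90,80),(8,255,255),(228,180,318,220))|mask(im,(170,90,80),(180,255,255),(228,180,318,220))
r=rect(red);print("red",r)
P=np.array([onz(t,p,.077) for p in cv2.boxPoints(r)]);print(P.round(3).tolist(),P.mean(0).round(4))
e=[P[1]-P[0],P[2]-P[1]]; e=max(e,key=np.linalg.norm); print("len",np.linalg.norm(e),"ang",np.arctan2(e[1],e[0]))
o=mask(im,(8,150,120),(22,255,255),(240,226,264,250));r=rect(o);print("knob",r,onz(t,r[0],.12).round(4))
a=im[225:280,370:465];b=im[165:275,205:335]
cv2.imwrite("pics/c1.png",np.vstack([cv2.resize(a,(780,450))[:,:, ::-1][:290*1],cv2.resize(b,(780,300))[:,:,::-1]]))
E
python3 m.py
```

```text
yellow ((417.1200256347656, 252.8400115966797), (10.428363800048828, 67.3405990600586), 70.55996704101562) 471.0
[[0.442, -0.197, 0.026], [0.503, -0.363, 0.026], [0.477, -0.372, 0.026], [0.417, -0.206, 0.026]] [ 0.46   -0.2845  0.026 ]
len 0.17628901485759974 ang -1.219661518629027
red ((309.87060546875, 193.4176483154297), (11.388850212097168, 1.301582932472229), 77.47119140625)
[[0.619, 0.001, 0.077], [0.62, -0.002, 0.077], [0.591, -0.009, 0.077], [0.591, -0.006, 0.077]] [ 0.6051 -0.0039  0.077 ]
len 0.029055799313457715 ang -2.910387557943319
knob ((249.41177368164062, 236.8529510498047), (16.29236602783203, 5.65945291519165), 59.03623962402344) [0.4903 0.1407 0.12  ]
```

View pics/c1.png

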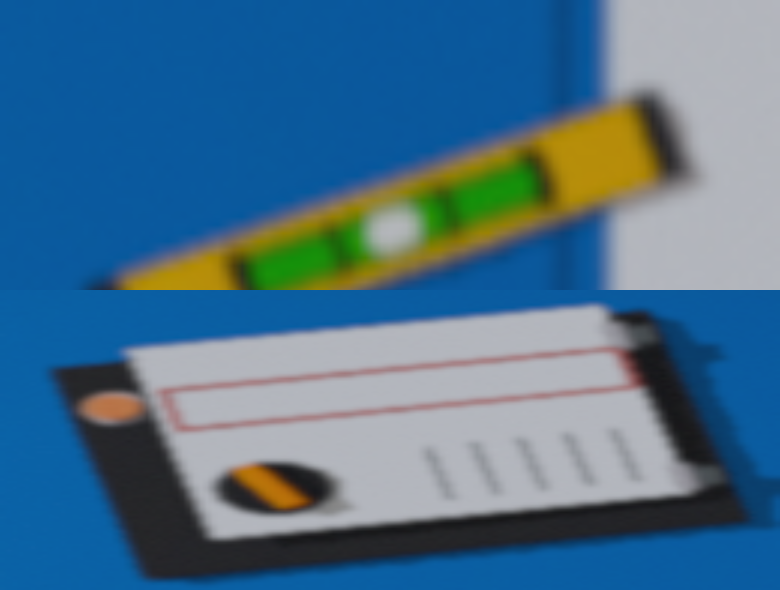

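The crop confirms the yellow level: green vial, pale bubble, two rings. The parked pad looks copper, so the thick brass one is probably under the foot. Next I fit the outline with a softer red mask.

```bash
cat > m2.py <<'E'
from h import *
import pickle
S=pickle.load(open("s1.pkl","rb"))
def outl(s,box,th=18):
    im=cv2.GaussianBlur(s["img"],(3,3),0).astype(int); m=((im[...,0]-im[...,1]>th)&(im[...,0]-im[...,2]>th)).astype(np.uint8)*255
    x0,y0,x1,y1=box; o=np.zeros_like(m); o[y0:y1,x0:x1]=m[y0:y1,x0:x1]
    n,l,st,_=cv2.connectedComponentsWithStats(o); print(st[1:].tolist()); k=1+np.argmax(st[1:,2]); return (l==k).astype(np.uint8)*255
def refine(s,m,z0=.077,sl=.06,dirr=1.72):
    # points onto sloped plane: 2 iterations
    uv=cv2.findNonZero(m)[:,0].astype(float); zz=np.full(len(uv),z0)
    for _ in range(3):
        P=np.array([onz(s,p,z) for p,z in zip(uv,zz)]); c,wh,a=cv2.minAreaRect(P[:,:2].astype(np.float32))
        d=np.array([np.cos(dirr),np.sin(dirr)]); zz=z0+sl*((P[:,:2]-np.array(c))@d)
    b=cv2.boxPoints((c,wh,a)); e=max([b[1]-b[0],b[2]-b[1]],key=np.linalg.norm); return np.array(c).round(4),np.array(wh).round(4),np.arctan2(e[1],e[0])
if __name__=="__main__":
    for n,b in(("top",(231,178,318,222)),("side",(246,250,282,318))):
        m=outl(S[n],b); print(n,refine(S[n],m))
E
python3 m2.py
```

```text
[[232, 186, 81, 31, 307]]
top (array([0.5853, 0.0922]), array([0.0411, 0.2023]), np.float32(-1.344245))
[[259, 253, 20, 62, 396]]
side (array([0.5875, 0.0915]), array([0.042 , 0.1976]), np.float32(-1.3405869))
```

```bash
cat >> h.py <<'E'
def go(p,yaw=None):
    """print shift in the tool's present axes (cm) to p, and tool rz to bring tool x to heading yaw (tool down)"""
    s=get_state(); r=R.from_quat(s["eef_rot"]); M=r.as_matrix(); d=M.T@(np.array(p)-s["tool_pos"])*100
    y=np.arctan2(M[1,0],M[0,0]); print("clock",s["clock"],"pos",s["tool_pos"].round(4),"yaw",y.round(4),"tilt",M[:,2].round(4),"q7",s["q"][6].round(2))
    print("shift cm",d.round(2), "rz",None if yaw is None else round(-((yaw-y+np.pi)%(2*np.pi)-np.pi),3))
E
python3 - <<'E'
from h import *
import pickle
from m2 import *
s=S["side"]; h=cv2.cvtColor(s["img"],cv2.COLOR_RGB2HSV)
m=cv2.inRange(h,(18,100,80),(70,255,255)); m[:175]=0;m[235:]=0;m[:,:325]=0;m[:,362:]=0
r=cv2.minAreaRect(cv2.findNonZero(m));print(r)
P=np.array([onz(s,p,.02) for p in cv2.boxPoints(r)]);print(P.mean(0).round(4));e=P[2]-P[1];print([np.arctan2(*(P[i+1]-P[i])[1::-1]).round(3) for i in(0,1)])
go([.46,-.2845,.25],1.922)
E
```

```text
((343.0999755859375, 202.8000030517578), (41.42583465576172, 11.067971229553223), 71.56504821777344)
[ 0.4658 -0.293   0.02  ]
[np.float64(-2.462), np.float64(1.912)]
clock 0.1 pos [ 0.2396 -0.5767  0.249 ] yaw 0.3939 tilt [-7.0e-04  1.5e-03 -1.0e+00] q7 -0.22
shift cm [ 31.57 -18.52  -0.07] rz -1.528
```

Emit:
{"name": "send_rows", "arguments": {
  "motion": [
    {"x": 4, "y": -2.3, "jaw": 6},
    {"x": 4, "y": -2.3, "jaw": 6},
    {"x": 4, "y": -2.3, "jaw": 6},
    {"x": 4, "y": -2.3, "jaw": 6},
    {"x": 4, "y": -2.3, "jaw": 6}
  ]
}}

```text
schema error: expected keys x, y, z, rx, ry, rz, jaw
```

Emit:
{"name": "send_rows", "arguments": {
  "motion": [
    {"x": 4, "y": -2.3, "jaw": 6},
    {"x": 4, "y": -2.3, "jaw": 6},
    {"x": 3.6, "y": -2.3, "jaw": 6},
    {"rz": -0.14, "jaw": 6},
    {"rz": -0.14, "jaw": 6}
  ]
}}

```text
schema error: expected keys x, y, z, rx, ry, rz, jaw
```

Emit:
{"name": "send_rows", "arguments": {
  "motion": [
    {"rz": -0.14, "jaw": 6},
    {"rz": -0.14, "jaw": 6},
    {"rz": -0.14, "jaw": 6},
    {"rz": -0.14, "jaw": 6},
    {"rz": -0.14, "jaw": 6}
  ]
}}

```text
schema error: expected keys x, y, z, rx, ry, rz, jaw
```

Emit:
{"name": "send_rows", "arguments": {
  "motion": [
    {"rz": -0.14, "jaw": 6},
    {"rz": -0.14, "jaw": 6},
    {"rz": -0.14, "jaw": 6},
    {"rz": -0.13, "jaw": 6},
    {"jaw": 6}
  ]
}}

```text
schema error: expected keys x, y, z, rx, ry, rz, jaw
```

Run:
```python
from h import *
go([.46,-.2845,.25],1.922)
s=snap("wrist","w1"); print(s["vertical_fov"],proj(s,[[.46,-.2845,.026]]))
import pickle; pickle.dump(s,open("w1.pkl","wb"))
```

```text
clock 0.1 pos [ 0.2396 -0.5767  0.249 ] yaw 0.3939 tilt [-7.0e-04  1.5e-03 -1.0e+00] q7 -0.22
shift cm [ 31.57 -18.52  -0.07] rz -1.528
68.28247190781343 [[ 110.58615992 -135.63323739]]
```

View pics/w1.png

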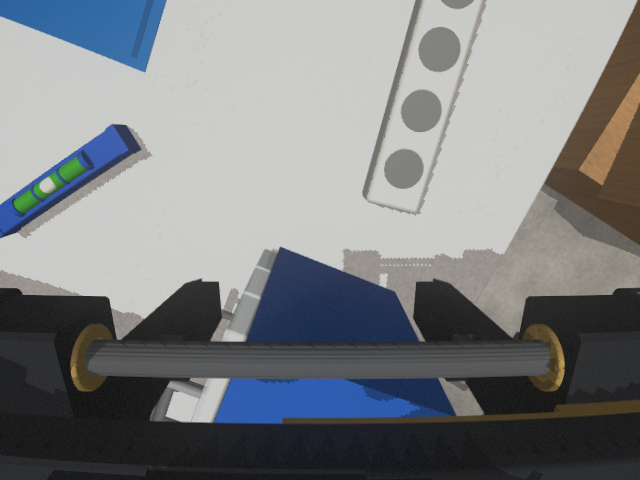

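The moves were refused because every key is required, so the arm is still at its start pose. The wrist view shows the fingers at the bottom and the blue look-alike at left (70,180). I'm resending with all keys.

Emit:
{"name": "send_rows", "arguments": {
  "motion": [
    {"x": 4, "y": -2.3, "z": 0, "rx": 0, "ry": 0, "rz": 0, "jaw": 6},
    {"x": 4, "y": -2.3, "z": 0, "rx": 0, "ry": 0, "rz": 0, "jaw": 6},
    {"x": 4, "y": -2.3, "z": 0, "rx": 0, "ry": 0, "rz": 0, "jaw": 6},
    {"x": 4, "y": -2.3, "z": 0, "rx": 0, "ry": 0, "rz": 0, "jaw": 6},
    {"x": 4, "y": -2.3, "z": 0, "rx": 0, "ry": 0, "rz": 0, "jaw": 6}
  ]
}}

```text
clock: 0.65
tool_pos: [0.3812, -0.3926, 0.2496]
eef_rot: [0.981, 0.196, -0.0, -0.0]
contact_force: [0.4, -0.6, 0.1]
opening: 0.677
finger_force: 0.0
```

Emit:
{"name": "send_rows", "arguments": {
  "motion": [
    {"x": 4, "y": -2.3, "z": 0, "rx": 0, "ry": 0, "rz": 0, "jaw": 6},
    {"x": 4, "y": -2.3, "z": 0, "rx": 0, "ry": 0, "rz": 0, "jaw": 6},
    {"x": 3.6, "y": -2.3, "z": 0, "rx": 0, "ry": 0, "rz": 0, "jaw": 6},
    {"x": 0, "y": 0, "z": 0, "rx": 0, "ry": 0, "rz": -0.14, "jaw": 6},
    {"x": 0, "y": 0, "z": 0, "rx": 0, "ry": 0, "rz": -0.14, "jaw": 6}
  ]
}}

```text
clock: 1.15
tool_pos: [0.4623, -0.2837, 0.2496]
eef_rot: [0.942, 0.335, 0.0, -0.0]
contact_force: [-0.9, -1.1, -1.0]
opening: 0.687
finger_force: 0.0
```

Emit:
{"name": "send_rows", "arguments": {
  "motion": [
    {"x": 0, "y": 0, "z": 0, "rx": 0, "ry": 0, "rz": -0.14, "jaw": 6},
    {"x": 0, "y": 0, "z": 0, "rx": 0, "ry": 0, "rz": -0.14, "jaw": 6},
    {"x": 0, "y": 0, "z": 0, "rx": 0, "ry": 0, "rz": -0.14, "jaw": 6},
    {"x": 0, "y": 0, "z": 0, "rx": 0, "ry": 0, "rz": -0.14, "jaw": 6},
    {"x": 0, "y": 0, "z": 0, "rx": 0, "ry": 0, "rz": -0.14, "jaw": 6}
  ]
}}

```text
clock: 1.65
tool_pos: [0.4608, -0.286, 0.2495]
eef_rot: [0.771, 0.636, -0.0, -0.0]
contact_force: [-0.2, -0.2, -0.5]
opening: 0.685
finger_force: 0.0
```

Emit:
{"name": "send_rows", "arguments": {
  "motion": [
    {"x": 0, "y": 0, "z": 0, "rx": 0, "ry": 0, "rz": -0.14, "jaw": 6},
    {"x": 0, "y": 0, "z": 0, "rx": 0, "ry": 0, "rz": -0.14, "jaw": 6},
    {"x": 0, "y": 0, "z": 0, "rx": 0, "ry": 0, "rz": -0.14, "jaw": 6},
    {"x": 0, "y": 0, "z": 0, "rx": 0, "ry": 0, "rz": -0.13, "jaw": 6},
    {"x": 0, "y": 0, "z": 0, "rx": 0, "ry": 0, "rz": 0, "jaw": 6}
  ]
}}

```text
clock: 2.15
tool_pos: [0.4607, -0.2861, 0.2494]
eef_rot: [0.572, 0.82, 0.0, -0.0]
contact_force: [0.3, -0.5, -0.2]
opening: 0.682
finger_force: 0.0
```

Run:
```python
from h import *
go([.46,-.2845,.25],1.922)
s=snap("wrist","w2"); print(s["vertical_fov"],proj(s,[[.46,-.2845,.026]]))
import pickle; pickle.dump(s,open("w2.pkl","wb"))
```

```text
clock 2.15 pos [ 0.4607 -0.2861  0.2494] yaw 1.9239 tilt [-4.e-04  7.e-04 -1.e+00] q7 0.36
shift cm [ 0.18 -0.01 -0.06] rz 0.002
68.28247190781343 [[317.54878826 208.86687461]]
```

View pics/w2.png

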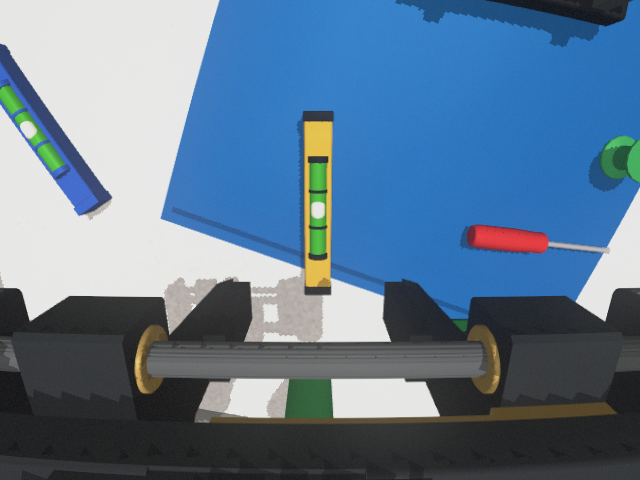

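The wrist view shows the yellow level upright at (318,203), with ends at rows 111 and 294, near the predicted (317.5,209). I compute the fine offset from that.

Run:
```python
from h import *
import pickle
s=pickle.load(open("w2.pkl","rb"))
h=cv2.cvtColor(s["img"],cv2.COLOR_RGB2HSV); y=cv2.inRange(h,(15,90,80),(90,255,255)); y[:105]=0;y[300:]=0;y[:,:295]=0;y[:,345:]=0
r=cv2.minAreaRect(cv2.findNonZero(y)); print(r)
P=np.array([onz(s,p,.026) for p in cv2.boxPoints(r)]);print(P.mean(0).round(4));
e=max([P[1]-P[0],P[2]-P[1]],key=np.linalg.norm);a=np.arctan2(e[1],e[0])%np.pi;print(a)
c=P.mean(0); go([c[0],c[1],.017],a); print(get_state()["q"].round(2))
```

```text
((317.4999694824219, 203.49998474121094), (26.999996185302734, 164.99996948242188), 0.0)
[ 0.4598 -0.2841  0.026 ]
1.9147973596582268
clock 2.2 pos [ 0.4608 -0.2861  0.2494] yaw 1.9208 tilt [-3.e-04  6.e-04 -1.e+00] q7 0.35
shift cm [ 2.100e-01 -2.000e-02  2.325e+01] rz 0.006
[ 0.84  0.63 -0.61  1.8   0.47  0.85  0.35]
```

Emit:
{"name": "send_rows", "arguments": {
  "motion": [
    {"x": 0.2, "y": 0, "z": 4, "rx": 0, "ry": 0, "rz": 0, "jaw": 6},
    {"x": 0, "y": 0, "z": 4.5, "rx": 0, "ry": 0, "rz": 0, "jaw": 6},
    {"x": 0, "y": 0, "z": 4.5, "rx": 0, "ry": 0, "rz": 0, "jaw": 6},
    {"x": 0, "y": 0, "z": 4.5, "rx": 0, "ry": 0, "rz": 0, "jaw": 6},
    {"x": 0, "y": 0, "z": 3, "rx": 0, "ry": 0, "rz": 0, "jaw": 6}
  ]
}}

```text
clock: 2.7
tool_pos: [0.4592, -0.2838, 0.0421]
eef_rot: [0.573, 0.819, -0.001, -0.001]
contact_force: [-0.9, -0.4, -0.3]
opening: 0.682
finger_force: 0.0
```

Emit:
{"name": "send_rows", "arguments": {
  "motion": [
    {"x": 0, "y": 0, "z": 1.5, "rx": 0, "ry": 0, "rz": 0, "jaw": 6},
    {"x": 0, "y": 0, "z": 0.8, "rx": 0, "ry": 0, "rz": 0, "jaw": 6},
    {"x": 0, "y": 0, "z": 0.4, "rx": 0, "ry": 0, "rz": 0, "jaw": 6},
    {"x": 0, "y": 0, "z": 0, "rx": 0, "ry": 0, "rz": 0, "jaw": 6},
    {"x": 0, "y": 0, "z": 0, "rx": 0, "ry": 0, "rz": 0, "jaw": 4}
  ]
}}

```text
clock: 3.2
tool_pos: [0.461, -0.2845, 0.0186]
eef_rot: [0.572, 0.82, 0.0, 0.001]
contact_force: [0.6, -0.2, -0.0]
opening: 0.616
finger_force: 0.0
```

Emit:
{"name": "send_rows", "arguments": {
  "motion": [
    {"x": 0, "y": 0, "z": 0, "rx": 0, "ry": 0, "rz": 0, "jaw": 1},
    {"x": 0, "y": 0, "z": 0, "rx": 0, "ry": 0, "rz": 0, "jaw": 1},
    {"x": 0, "y": 0, "z": 0, "rx": 0, "ry": 0, "rz": 0, "jaw": 1},
    {"x": 0, "y": 0, "z": 0, "rx": 0, "ry": 0, "rz": 0, "jaw": 1},
    {"x": 0, "y": 0, "z": 0, "rx": 0, "ry": 0, "rz": 0, "jaw": 1}
  ],
  "grip_force": 25
}}

```text
clock: 3.7
tool_pos: [0.4605, -0.2843, 0.0181]
eef_rot: [0.572, 0.82, -0.0, 0.0]
contact_force: [-0.8, 0.1, 4.1]
opening: 0.313
finger_force: 25.0
```

Emit:
{"name": "send_rows", "arguments": {
  "motion": [
    {"x": 0, "y": 0, "z": -1, "rx": 0, "ry": 0, "rz": 0, "jaw": 1},
    {"x": 0, "y": 0, "z": -3, "rx": 0, "ry": 0, "rz": 0, "jaw": 1},
    {"x": 0, "y": 0, "z": -4, "rx": 0, "ry": 0, "rz": 0, "jaw": 1},
    {"x": 0, "y": 0, "z": -4, "rx": 0, "ry": 0, "rz": 0, "jaw": 1},
    {"x": 0, "y": 0, "z": -3, "rx": 0, "ry": 0, "rz": 0, "jaw": 1}
  ]
}}

```text
clock: 4.2
tool_pos: [0.4602, -0.2841, 0.1702]
eef_rot: [0.572, 0.82, 0.0, 0.0]
contact_force: [1.2, -0.6, -3.0]
opening: 0.314
finger_force: 25.0
```

Run:
```python
from h import *
go([.5862,.092,.14],1.799)
s=get_state();print(s["opening"],s["contact_force"].round(1))
```

```text
clock 4.2 pos [ 0.4602 -0.2841  0.1702] yaw 1.9241 tilt [ 8.e-04 -2.e-04 -1.e+00] q7 0.25
shift cm [30.93 24.83  3.02] rz 0.125
0.3138855807913221 [ 1.2 -0.6 -3. ]
```

Emit:
{"name": "send_rows", "arguments": {
  "motion": [
    {"x": 1.5, "y": 1.2, "z": 0, "rx": 0, "ry": 0, "rz": 0, "jaw": 1},
    {"x": 3.5, "y": 2.8, "z": 0, "rx": 0, "ry": 0, "rz": 0, "jaw": 1},
    {"x": 3.5, "y": 2.8, "z": 0, "rx": 0, "ry": 0, "rz": 0, "jaw": 1},
    {"x": 3.5, "y": 2.8, "z": 0, "rx": 0, "ry": 0, "rz": 0, "jaw": 1},
    {"x": 3.5, "y": 2.8, "z": 0, "rx": 0, "ry": 0, "rz": 0, "jaw": 1}
  ]
}}

```text
clock: 4.7
tool_pos: [0.5228, -0.0943, 0.168]
eef_rot: [0.572, 0.82, -0.0, -0.0]
contact_force: [0.1, -0.1, -3.6]
opening: 0.315
finger_force: 25.0
```

Emit:
{"name": "send_rows", "arguments": {
  "motion": [
    {"x": 3.5, "y": 2.8, "z": 0, "rx": 0, "ry": 0, "rz": 0, "jaw": 1},
    {"x": 3.5, "y": 2.8, "z": 0, "rx": 0, "ry": 0, "rz": 0, "jaw": 1},
    {"x": 3.5, "y": 2.8, "z": 0, "rx": 0, "ry": 0, "rz": 0, "jaw": 1},
    {"x": 3.5, "y": 2.8, "z": 0, "rx": 0, "ry": 0, "rz": 0, "jaw": 1},
    {"x": 1.5, "y": 1.2, "z": 0, "rx": 0, "ry": 0, "rz": 0, "jaw": 1}
  ]
}}

```text
clock: 5.2
tool_pos: [0.5861, 0.099, 0.1684]
eef_rot: [0.569, 0.822, 0.002, -0.001]
contact_force: [-1.0, -0.0, -1.4]
opening: 0.315
finger_force: 25.0
```

Emit:
{"name": "send_rows", "arguments": {
  "motion": [
    {"x": 0, "y": 0, "z": 1, "rx": 0, "ry": 0, "rz": 0.06, "jaw": 1},
    {"x": 0, "y": 0, "z": 1, "rx": 0, "ry": 0, "rz": 0.06, "jaw": 1},
    {"x": 0, "y": 0, "z": 1, "rx": 0, "ry": 0.06, "rz": 0, "jaw": 1},
    {"x": 0, "y": 0, "z": 0, "rx": 0, "ry": 0, "rz": 0, "jaw": 1},
    {"x": 0, "y": 0, "z": 0, "rx": 0, "ry": 0, "rz": 0, "jaw": 1}
  ]
}}

```text
clock: 5.7
tool_pos: [0.5855, 0.0917, 0.1377]
eef_rot: [0.62, 0.784, 0.018, -0.024]
contact_force: [1.2, 0.5, -1.8]
opening: 0.318
finger_force: 25.0
```

Run:
```python
from h import *
import pickle
go([.5862,.092,.14],1.799)
s=snap("wrist","w3"); pickle.dump(s,open("w3.pkl","wb"))
```

```text
clock 5.7 pos [0.5855 0.0917 0.1377] yaw 1.8027 tilt [-0.0147  0.0573 -0.9982] q7 -0.41
shift cm [ 0.03  0.07 -0.23] rz 0.004
```

View pics/w3.png

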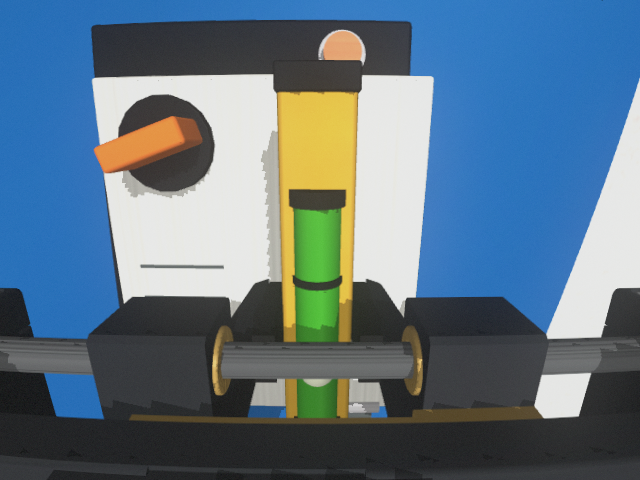

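The wrist view shows the level over the outline and covering it, with its far end at rows 60–90, cols 275–362. The knob wing is at (150,145). I check the in-hand offset and compute the descent.

Run:
```python
from h import *
import pickle
s=pickle.load(open("w3.pkl","rb")); st=get_state(); M=R.from_quat(st["eef_rot"]).as_matrix()
for e in ([.095,.014,-.008],[.095,-.014,-.008],[.018,0,-.0145]): print(proj(s,[st["tool_pos"]+M@np.array(e)]).round(1))
go([.5865,.091,.098],1.799)
```

```text
[[362.8  60.5]]
[[277.8  60.5]]
[[320.1 285.7]]
clock 5.75 pos [0.5858 0.0925 0.1381] yaw 1.8038 tilt [-0.0137  0.058  -0.9982] q7 -0.41
shift cm [-0.4   0.03  4.  ] rz 0.005
```

Emit:
{"name": "send_rows", "arguments": {
  "motion": [
    {"x": -0.2, "y": 0, "z": 1, "rx": 0, "ry": 0, "rz": 0.005, "jaw": 1},
    {"x": -0.2, "y": 0, "z": 1.4, "rx": 0, "ry": 0, "rz": 0, "jaw": 1},
    {"x": 0, "y": 0, "z": 1, "rx": 0, "ry": 0, "rz": 0, "jaw": 1},
    {"x": 0, "y": 0, "z": 0.3, "rx": 0, "ry": 0, "rz": 0, "jaw": 1},
    {"x": 0, "y": 0, "z": 0, "rx": 0, "ry": 0, "rz": 0, "jaw": 1}
  ]
}}

```text
clock: 6.25
tool_pos: [0.5857, 0.091, 0.0996]
eef_rot: [0.622, 0.783, 0.018, -0.024]
contact_force: [-0.8, 0.4, -1.8]
opening: 0.316
finger_force: 25.0
```

Emit:
{"name": "send_rows", "arguments": {
  "motion": [
    {"x": 0, "y": 0, "z": 0.1, "rx": 0, "ry": 0, "rz": 0, "jaw": 1},
    {"x": 0, "y": 0, "z": 0.1, "rx": 0, "ry": 0, "rz": 0, "jaw": 1},
    {"x": 0, "y": 0, "z": 0.1, "rx": 0, "ry": 0, "rz": 0, "jaw": 1},
    {"x": 0, "y": 0, "z": 0, "rx": 0, "ry": 0, "rz": 0, "jaw": 1},
    {"x": 0, "y": 0, "z": 0, "rx": 0, "ry": 0, "rz": 0, "jaw": 1}
  ]
}}

```text
clock: 6.75
tool_pos: [0.5863, 0.0909, 0.0977]
eef_rot: [0.622, 0.783, 0.019, -0.023]
contact_force: [-0.2, 0.1, -2.8]
opening: 0.313
finger_force: 25.0
```

Emit:
{"name": "send_rows", "arguments": {
  "motion": [
    {"x": 0, "y": 0, "z": 0.1, "rx": 0, "ry": 0, "rz": 0, "jaw": 1},
    {"x": 0, "y": 0, "z": 0.1, "rx": 0, "ry": 0, "rz": 0, "jaw": 1},
    {"x": 0, "y": 0, "z": 0.05, "rx": 0, "ry": 0, "rz": 0, "jaw": 1},
    {"x": 0, "y": 0, "z": 0, "rx": 0, "ry": 0, "rz": 0, "jaw": 1},
    {"x": 0, "y": 0, "z": 0, "rx": 0, "ry": 0, "rz": 0, "jaw": 1}
  ]
}}

```text
clock: 7.25
tool_pos: [0.5863, 0.0911, 0.0959]
eef_rot: [0.622, 0.783, 0.019, -0.023]
contact_force: [-0.5, -1.4, 5.4]
opening: 0.316
finger_force: 25.0
```

Emit:
{"name": "send_rows", "arguments": {
  "motion": [
    {"x": 0, "y": 0, "z": 0, "rx": 0, "ry": 0, "rz": 0, "jaw": 3.2},
    {"x": 0, "y": 0, "z": 0, "rx": 0, "ry": 0, "rz": 0, "jaw": 4},
    {"x": 0, "y": 0, "z": 0, "rx": 0, "ry": 0, "rz": 0, "jaw": 5},
    {"x": 0, "y": 0, "z": 0, "rx": 0, "ry": 0, "rz": 0, "jaw": 5},
    {"x": 0, "y": 0, "z": 0, "rx": 0, "ry": 0, "rz": 0, "jaw": 5}
  ]
}}

```text
clock: 7.75
tool_pos: [0.5862, 0.0911, 0.095]
eef_rot: [0.622, 0.783, 0.019, -0.024]
contact_force: [-0.1, -0.6, 0.7]
opening: 0.565
finger_force: 0.0
```

Emit:
{"name": "send_rows", "arguments": {
  "motion": [
    {"x": 0, "y": 0, "z": -1, "rx": 0, "ry": 0, "rz": 0, "jaw": 5},
    {"x": 0, "y": 0, "z": -3, "rx": 0, "ry": 0, "rz": 0, "jaw": 5},
    {"x": 0, "y": 0, "z": -4, "rx": 0, "ry": 0, "rz": 0, "jaw": 5},
    {"x": 0, "y": 0, "z": -4, "rx": 0, "ry": -0.06, "rz": 0, "jaw": 5},
    {"x": -4, "y": 0, "z": 0, "rx": 0, "ry": 0, "rz": 0, "jaw": 5}
  ]
}}

```text
clock: 8.25
tool_pos: [0.5992, 0.0561, 0.2222]
eef_rot: [0.617, 0.787, 0.007, 0.002]
contact_force: [0.5, -0.2, 0.4]
opening: 0.567
finger_force: 0.0
```

Emit:
{"name": "send_rows", "arguments": {
  "motion": [
    {"x": -4, "y": 0, "z": -1, "rx": 0, "ry": 0, "rz": 0, "jaw": 5},
    {"x": -4, "y": 0, "z": 0, "rx": 0, "ry": 0, "rz": 0, "jaw": 5},
    {"x": 0, "y": 0, "z": 0, "rx": 0, "ry": 0, "rz": 0, "jaw": 5},
    {"x": 0, "y": 0, "z": 0, "rx": 0, "ry": 0, "rz": 0, "jaw": 5},
    {"x": 0, "y": 0, "z": 0, "rx": 0, "ry": 0, "rz": 0, "jaw": 5}
  ]
}}

```text
clock: 8.75
tool_pos: [0.6148, -0.0312, 0.2253]
eef_rot: [0.621, 0.784, 0.0, -0.0]
contact_force: [-0.3, 0.2, -0.9]
opening: 0.57
finger_force: 0.0
```

Run:
```python
from h import *
import pickle
go([.49,.1415,.2],1.799)
s=snap("wrist","w4"); pickle.dump(s,open("w4.pkl","wb"))
```

```text
clock 8.75 pos [ 0.6148 -0.0312  0.2253] yaw 1.8006 tilt [-1.0e-04  1.3e-03 -1.0e+00] q7 -0.18
shift cm [19.65 -8.21  2.55] rz 0.002
```

View pics/w4.png

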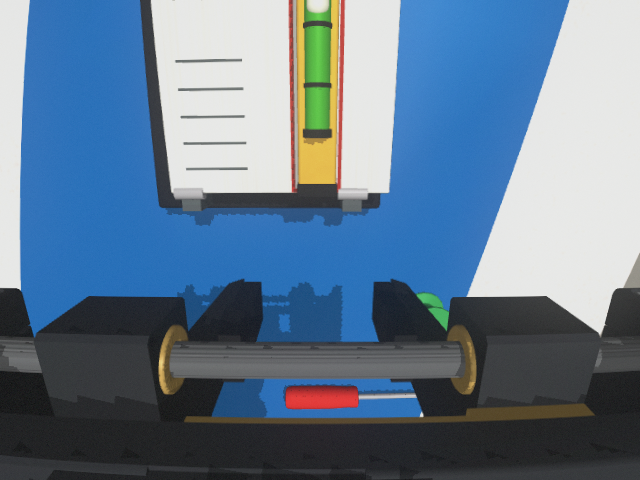

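The wrist view shows the level within the outline's red side lines (cols 293 and 342, bar 298–337). I check its lengthwise position and the knob wing angle numerically.

```bash
cat > lv.py <<'E'
from h import *
def lev(n,box,zc,sl,s=None,dirr=1.7998):
    s=s or snap(n); h=cv2.cvtColor(s["img"],cv2.COLOR_RGB2HSV); m=cv2.inRange(h,(20,110,90),(75,255,255))
    x0,y0,x1,y1=box; o=np.zeros_like(m); o[y0:y1,x0:x1]=m[y0:y1,x0:x1]
    n_,l,st,_=cv2.connectedComponentsWithStats(cv2.dilate(o,np.ones((3,3)))); k=1+np.argmax(st[1:,4]); o[l!=k]=0
    uv=cv2.findNonZero(o)[:,0].astype(float); zz=np.full(len(uv),zc); d=np.array([np.cos(dirr),np.sin(dirr)])
    for _ in range(3):
        P=np.array([onz(s,p,z) for p,z in zip(uv,zz)]); c,wh,a=cv2.minAreaRect(P[:,:2].astype(np.float32)); zz=zc+sl*((P[:,:2]-np.array(c))@d)
    b=cv2.boxPoints((c,wh,a)); e=max([b[1]-b[0],b[2]-b[1]],key=np.linalg.norm)
    return s,np.array(c).round(4),np.array(wh).round(4),np.arctan2(e[1],e[0])%np.pi
E
python3 - <<'E'
from lv import *
import pickle
o=np.array([.5862,.0919]); X=np.array([np.cos(.229),np.sin(.229)]); Y=np.array([-X[1],X[0]])
for n,b in(("top",(225,170,325,235)),("side",(225,225,300,335))):
    s,c,wh,a=lev(n,b,.1,.06); print(n,c,wh,a,"off x,y mm",((c-o)@X*1000).round(1),((c-o)@Y*1000).round(1))
    pickle.dump(s,open(n+"2.pkl","wb"))
    h=cv2.cvtColor(s["img"],cv2.COLOR_RGB2HSV); m=cv2.inRange(h,(6,150,120),(20,255,255)); 
    bx=(238,224,266,252) if n=="top" else (290,284,325,308); w=np.zeros_like(m); w[bx[1]:bx[3],bx[0]:bx[2]]=m[bx[1]:bx[3],bx[0]:bx[2]]
    P=np.array([onz(s,p,.121)[:2] for p in cv2.findNonZero(w)[:,0].astype(float)]).astype(np.float32); r=cv2.minAreaRect(P); bb=cv2.boxPoints(r); e=max([bb[1]-bb[0],bb[2]-bb[1]],key=np.linalg.norm); print("wing",r,np.arctan2(e[1],e[0]))
st=snap("side"); cr=st["img"][225:345,220:350]; cv2.imwrite("pics/c2.png",cv2.resize(cr,(650,600),interpolation=cv2.INTER_CUBIC)[...,::-1])
E
```

```text
top [0.5851 0.091 ] [0.0286 0.1764] 1.7996427 off x,y mm -1.3 -0.6
wing ((0.4898855686187744, 0.14029984176158905), (0.04076577350497246, 0.01459810882806778), 32.06608200073242) 0.55965936
side [0.5884 0.0844] [0.0288 0.17  ] 1.7984664 off x,y mm 0.4 -7.8
wing ((0.4904448688030243, 0.15308336913585663), (0.04648173972964287, 0.03204698488116264), 31.604677200317383) 0.5516061
```

View pics/c2.png

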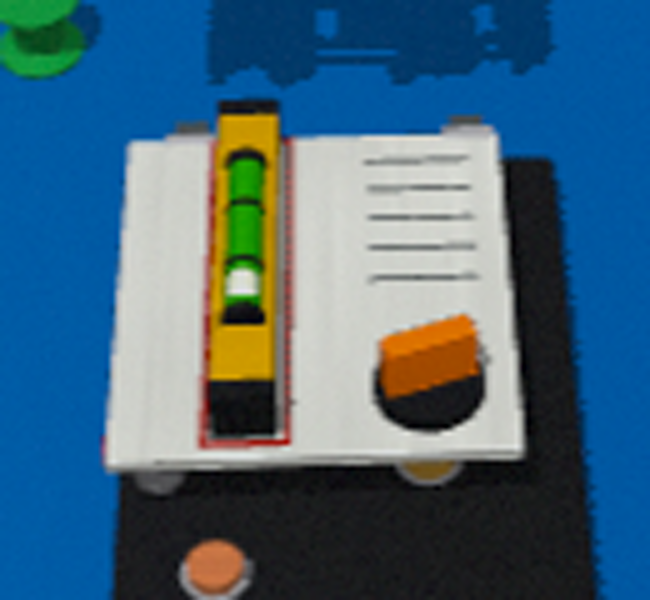

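The crop shows the level inside the red outline. The brass (thick) pad is under the foot at (430,470) and the copper one is parked at (215,570), so the knob must turn anticlockwise. The wing points along about 0.56 rad and is centred near (0.491,0.141). I move above the knob.

Emit:
{"name": "send_rows", "arguments": {
  "motion": [
    {"x": 2, "y": -0.8, "z": 0, "rx": 0, "ry": 0, "rz": 0, "jaw": 5},
    {"x": 4, "y": -1.7, "z": 0, "rx": 0, "ry": 0, "rz": 0, "jaw": 4},
    {"x": 4, "y": -1.7, "z": 0, "rx": 0, "ry": 0, "rz": 0, "jaw": 3},
    {"x": 4, "y": -1.7, "z": 0, "rx": 0, "ry": 0, "rz": 0, "jaw": 2.8},
    {"x": 4, "y": -1.7, "z": 0, "rx": 0, "ry": 0, "rz": 0, "jaw": 2.8}
  ]
}}

```text
clock: 9.45
tool_pos: [0.499, 0.1272, 0.225]
eef_rot: [0.622, 0.783, 0.0, -0.0]
contact_force: [0.4, 0.7, 0.1]
opening: 0.316
finger_force: 0.0
```

Emit:
{"name": "send_rows", "arguments": {
  "motion": [
    {"x": 1.6, "y": -0.6, "z": 0, "rx": 0, "ry": 0, "rz": 0.1, "jaw": 2.8},
    {"x": 0, "y": 0, "z": 0, "rx": 0, "ry": 0, "rz": 0.14, "jaw": 2.8},
    {"x": 0, "y": 0, "z": 0, "rx": 0, "ry": 0, "rz": 0.14, "jaw": 2.8},
    {"x": 0, "y": 0, "z": 0, "rx": 0, "ry": 0, "rz": 0.14, "jaw": 2.8},
    {"x": 0, "y": 0, "z": 0, "rx": 0, "ry": 0, "rz": 0.14, "jaw": 2.8}
  ]
}}

```text
clock: 9.95
tool_pos: [0.4905, 0.1404, 0.225]
eef_rot: [0.843, 0.537, -0.0, -0.0]
contact_force: [-0.1, -0.5, -0.7]
opening: 0.316
finger_force: 0.0
```

Emit:
{"name": "send_rows", "arguments": {
  "motion": [
    {"x": 0, "y": 0, "z": 0, "rx": 0, "ry": 0, "rz": 0.14, "jaw": 2.8},
    {"x": 0, "y": 0, "z": 0, "rx": 0, "ry": 0, "rz": 0.14, "jaw": 2.8},
    {"x": 0, "y": 0, "z": 0, "rx": 0, "ry": 0, "rz": 0.14, "jaw": 2.8},
    {"x": 0, "y": 0, "z": 0, "rx": 0, "ry": 0, "rz": 0.14, "jaw": 2.8},
    {"x": 0, "y": 0, "z": 0, "rx": 0, "ry": 0, "rz": 0.02, "jaw": 2.8}
  ]
}}

```text
clock: 10.45
tool_pos: [0.4905, 0.1404, 0.225]
eef_rot: [0.961, 0.276, -0.0, 0.0]
contact_force: [0.8, 1.1, -0.3]
opening: 0.318
finger_force: 0.0
```

Run:
```python
from h import *
import pickle
go([.491,.141,.14],.56)
s=snap("wrist"); pickle.dump(s,open("w5.pkl","wb"))
h=cv2.cvtColor(s["img"],cv2.COLOR_RGB2HSV); m=cv2.inRange(h,(6,150,100),(20,255,255)); n,l,st,c=cv2.connectedComponentsWithStats(m); print([ (a.tolist(),b.round().tolist()) for a,b in zip(st[1:],c[1:]) if a[4]>100])
# expected top-of-wing corners
C=np.array([.491,.141,.121]);a=.56;u=np.array([np.cos(a),np.sin(a),0]);v=np.array([-u[1],u[0],0])
print(proj(s,[C+i*.021*u+j*.0065*v for i in(1,-1) for j in(1,-1)]).round())
```

```text
clock 10.45 pos [0.4905 0.1404 0.225 ] yaw 0.559 tilt [-1.e-04 -2.e-04 -1.e+00] q7 -1.49
shift cm [ 0.07 -0.03  8.5 ] rz -0.001
[([436, 137, 112, 46, 181], [492.0, 159.0]), ([308, 204, 19, 62, 1121], [317.0, 235.0])]
[[308. 211.]
 [327. 211.]
 [308. 269.]
 [327. 269.]]
```

Emit:
{"name": "send_rows", "arguments": {
  "motion": [
    {"x": 0.2, "y": 0, "z": 2, "rx": 0, "ry": 0, "rz": 0, "jaw": 2.8},
    {"x": 0, "y": 0, "z": 4, "rx": 0, "ry": 0, "rz": 0, "jaw": 2.8},
    {"x": 0, "y": 0, "z": 3, "rx": 0, "ry": 0, "rz": 0, "jaw": 2.8},
    {"x": 0, "y": 0, "z": 1.5, "rx": 0, "ry": 0, "rz": 0, "jaw": 2.8},
    {"x": 0, "y": 0, "z": 0.5, "rx": 0, "ry": 0, "rz": 0, "jaw": 2.8}
  ]
}}

```text
clock: 11.0
tool_pos: [0.4914, 0.1408, 0.1132]
eef_rot: [0.961, 0.277, -0.002, -0.0]
contact_force: [0.1, 0.2, 0.2]
opening: 0.319
finger_force: 0.0
```

Emit:
{"name": "send_rows", "arguments": {
  "motion": [
    {"x": 0, "y": 0, "z": 0.2, "rx": 0, "ry": 0, "rz": 0, "jaw": 2.8},
    {"x": 0, "y": 0, "z": 0.2, "rx": 0, "ry": 0, "rz": 0, "jaw": 2.8},
    {"x": 0, "y": 0, "z": 0.2, "rx": 0, "ry": 0, "rz": 0, "jaw": 2.8},
    {"x": 0, "y": 0, "z": 0.2, "rx": 0, "ry": 0, "rz": 0, "jaw": 2.8},
    {"x": 0, "y": 0, "z": 0, "rx": 0, "ry": 0, "rz": 0, "jaw": 2.8}
  ]
}}

```text
clock: 11.5
tool_pos: [0.4926, 0.1406, 0.1071]
eef_rot: [0.961, 0.276, 0.0, 0.0]
contact_force: [-0.4, 0.0, 0.0]
opening: 0.321
finger_force: 0.0
```

Emit:
{"name": "send_rows", "arguments": {
  "motion": [
    {"x": 0, "y": 0, "z": 0.1, "rx": 0, "ry": 0, "rz": 0, "jaw": 2.8},
    {"x": 0, "y": 0, "z": 0.1, "rx": 0, "ry": 0, "rz": 0, "jaw": 2.8},
    {"x": 0, "y": 0, "z": 0.1, "rx": 0, "ry": 0, "rz": 0, "jaw": 2.8},
    {"x": 0, "y": 0, "z": 0.1, "rx": 0, "ry": 0, "rz": 0, "jaw": 2.8},
    {"x": 0, "y": 0, "z": 0, "rx": 0, "ry": 0, "rz": 0, "jaw": 2.8}
  ]
}}

```text
clock: 12.0
tool_pos: [0.4925, 0.1407, 0.1028]
eef_rot: [0.961, 0.276, -0.0, 0.0]
contact_force: [0.4, 1.0, 1.8]
opening: 0.323
finger_force: 0.7
```

Emit:
{"name": "send_rows", "arguments": {
  "motion": [
    {"x": 0, "y": 0, "z": 0.1, "rx": 0, "ry": 0, "rz": 0, "jaw": 2.8},
    {"x": 0, "y": 0, "z": 0.1, "rx": 0, "ry": 0, "rz": 0, "jaw": 2.8},
    {"x": 0, "y": 0, "z": 0.1, "rx": 0, "ry": 0, "rz": 0, "jaw": 2.8},
    {"x": 0, "y": 0, "z": 0, "rx": 0, "ry": 0, "rz": 0, "jaw": 2.8},
    {"x": 0, "y": 0, "z": 0, "rx": 0, "ry": 0, "rz": 0, "jaw": 2.8}
  ]
}}

```text
clock: 12.5
tool_pos: [0.4924, 0.1409, 0.0999]
eef_rot: [0.961, 0.276, -0.0, -0.0]
contact_force: [-1.0, 0.7, 2.7]
opening: 0.319
finger_force: 1.5
```

Emit:
{"name": "send_rows", "arguments": {
  "motion": [
    {"x": 0, "y": 0, "z": 0.1, "rx": 0, "ry": 0, "rz": 0, "jaw": 2.8},
    {"x": 0, "y": 0, "z": 0.1, "rx": 0, "ry": 0, "rz": 0, "jaw": 2.8},
    {"x": 0, "y": 0, "z": 0.1, "rx": 0, "ry": 0, "rz": 0, "jaw": 2.8},
    {"x": 0, "y": 0, "z": 0, "rx": 0, "ry": 0, "rz": 0, "jaw": 2.8},
    {"x": 0, "y": 0, "z": 0, "rx": 0, "ry": 0, "rz": 0, "jaw": 2.8}
  ]
}}

```text
clock: 13.0
tool_pos: [0.4925, 0.1408, 0.0968]
eef_rot: [0.961, 0.276, -0.0, -0.0]
contact_force: [-1.7, 2.2, 4.0]
opening: 0.316
finger_force: 1.7
```

Emit:
{"name": "send_rows", "arguments": {
  "motion": [
    {"x": 0, "y": 0, "z": 0.1, "rx": 0, "ry": 0, "rz": 0, "jaw": 2.8},
    {"x": 0, "y": 0, "z": 0, "rx": 0, "ry": 0, "rz": 0, "jaw": 2.8},
    {"x": 0, "y": 0, "z": 0.1, "rx": 0, "ry": 0, "rz": 0, "jaw": 2.8},
    {"x": 0, "y": 0, "z": 0, "rx": 0, "ry": 0, "rz": 0, "jaw": 2.8},
    {"x": 0, "y": 0, "z": 0, "rx": 0, "ry": 0, "rz": 0, "jaw": 2.8}
  ]
}}

```text
clock: 13.5
tool_pos: [0.4926, 0.1408, 0.0948]
eef_rot: [0.961, 0.276, -0.0, -0.0]
contact_force: [-0.2, 3.6, 3.4]
opening: 0.319
finger_force: 1.9
```

Emit:
{"name": "send_rows", "arguments": {
  "motion": [
    {"x": 0, "y": 0, "z": 0.1, "rx": 0, "ry": 0, "rz": 0, "jaw": 2.8},
    {"x": 0, "y": 0, "z": 0, "rx": 0, "ry": 0, "rz": 0, "jaw": 2.8},
    {"x": 0, "y": 0, "z": 0.1, "rx": 0, "ry": 0, "rz": 0, "jaw": 2.8},
    {"x": 0, "y": 0, "z": 0, "rx": 0, "ry": 0, "rz": 0, "jaw": 2.8},
    {"x": 0, "y": 0, "z": 0, "rx": 0, "ry": 0, "rz": 0, "jaw": 2.8}
  ]
}}

```text
clock: 14.0
tool_pos: [0.4926, 0.1408, 0.0936]
eef_rot: [0.961, 0.276, 0.0, -0.0]
contact_force: [-1.7, 1.8, 11.5]
opening: 0.317
finger_force: 6.1
```

Run:
```python
from h import *
S=[snap(n)["img"] for n in("top","side")]
s=snap("wrist")["img"]
a=cv2.resize(S[0][165:275,205:335],(400,300)); b=cv2.resize(S[1][225:345,220:350],(400,300)); c=cv2.resize(s,(400,300))
cv2.imwrite("pics/m1.png",np.vstack([np.hstack([a,b]),np.hstack([c,c*0])])[...,::-1])
```

```text
(no output)
```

View pics/m1.png

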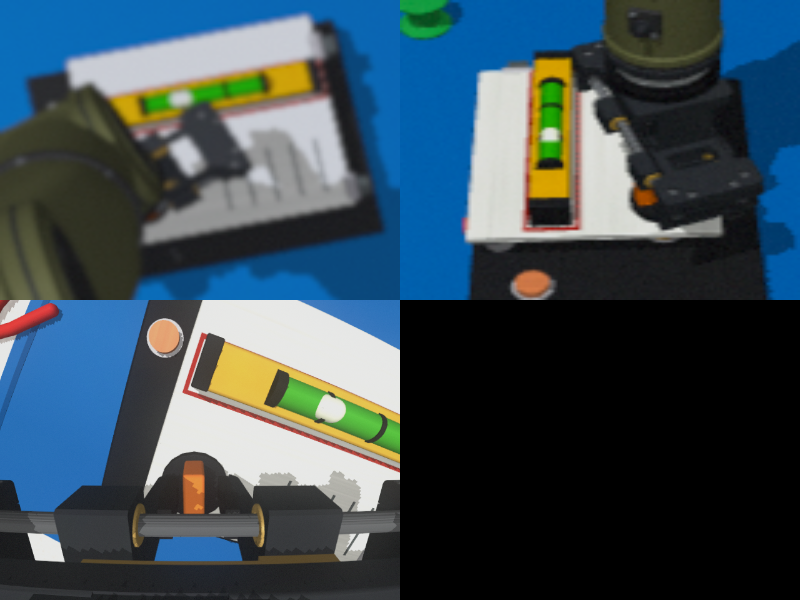

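The montage shows the bubble displaced towards the knob side in all three views: top (180,100), side (550,133) and wrist (330,408). That means too high, so turn anticlockwise. The force jumped to 11.5 N, so the foot is on the pad. I close on the wing.

Emit:
{"name": "send_rows", "arguments": {
  "motion": [
    {"x": 0, "y": 0, "z": 0, "rx": 0, "ry": 0, "rz": 0, "jaw": 1.8},
    {"x": 0, "y": 0, "z": 0, "rx": 0, "ry": 0, "rz": 0, "jaw": 1},
    {"x": 0, "y": 0, "z": 0, "rx": 0, "ry": 0, "rz": 0, "jaw": 0.5},
    {"x": 0, "y": 0, "z": 0, "rx": 0, "ry": 0, "rz": 0, "jaw": 0.5},
    {"x": 0, "y": 0, "z": 0, "rx": 0, "ry": 0, "rz": 0, "jaw": 0.5}
  ],
  "grip_force": 20
}}

```text
clock: 14.65
tool_pos: [0.4914, 0.1434, 0.0935]
eef_rot: [0.961, 0.277, -0.0, -0.002]
contact_force: [-5.3, 7.3, 13.0]
opening: 0.144
finger_force: 21.6
```

```bash
cat > bub.py <<'E'
from h import *
def bub(n="side",z=.105,s=None):
    s=s or snap(n); o=np.array([.5862,.0919]); X=np.array([np.cos(.229),np.sin(.229)]); Y=np.array([-X[1],X[0]])
    # sample image along vial axis, average over +-4 mm width
    ys=np.arange(-.06,.0601,.0005); prof=[]
    for w in(-.003,0,.003):
        P=np.array([[*(o+X*w+Y*y),z] for y in ys]); uv=proj(s,P).astype(np.float32)
        prof.append(cv2.remap(s["img"],uv[:,:1],uv[:,1:],cv2.INTER_LINEAR)[:,0].astype(float))
    p=np.mean(prof,0); wh=np.minimum(p[:,0],p[:,2]); g=p[:,1]-p[:,0]
    m=wh>wh.min()+.5*(wh.max()-wh.min()); gm=(g>50)|m
    yy=ys[gm]; return n,"bubble",round(ys[m].mean()*1000,1),"len",m.sum()*.5,"max",wh.max().round(),"vial",round(yy.min()*1000,1),round(yy.max()*1000,1)
if __name__=="__main__":
    for n in("side","top"): print(bub(n))
    s=get_state(); print(s["clock"],s["contact_force"].round(1),s["moment"].round(2),s["opening"],s["finger_force"],s["tool_pos"].round(4),"q7",s["q"][6].round(2))
E
python3 bub.py
```

```text
('side', 'bubble', np.float64(9.8), 'len', np.float64(16.0), 'max', np.float64(217.0), 'vial', np.float64(-50.5), np.float64(42.0))
('top', 'bubble', np.float64(13.5), 'len', np.float64(18.5), 'max', np.float64(198.0), 'vial', np.float64(-47.5), np.float64(48.0))
14.75 [-4.8  8.3 11.9] [ 1.84  1.16 -0.01] 0.14560797237937623 21.636927586886117 [0.4914 0.1434 0.0936] q7 -1.54
```

Emit:
{"name": "send_rows", "arguments": {
  "motion": [
    {"x": 0, "y": -0.15, "z": 0, "rx": 0, "ry": 0, "rz": 0, "jaw": 0.5},
    {"x": 0, "y": -0.13, "z": 0.03, "rx": 0, "ry": 0, "rz": 0, "jaw": 0.5},
    {"x": 0, "y": 0, "z": 0.03, "rx": 0, "ry": 0, "rz": -0.07, "jaw": 0.5},
    {"x": 0, "y": 0, "z": 0.03, "rx": 0, "ry": 0, "rz": -0.07, "jaw": 0.5},
    {"x": 0, "y": 0, "z": 0.02, "rx": 0, "ry": 0, "rz": -0.07, "jaw": 0.5}
  ]
}}

```text
clock: 15.25
tool_pos: [0.4913, 0.1435, 0.0928]
eef_rot: [0.926, 0.376, 0.001, -0.0]
contact_force: [-2.3, 2.6, 14.0]
opening: 0.146
finger_force: 21.8
```

Emit:
{"name": "send_rows", "arguments": {
  "motion": [
    {"x": 0, "y": 0, "z": 0.03, "rx": 0, "ry": 0, "rz": -0.07, "jaw": 0.5},
    {"x": 0, "y": 0, "z": 0.02, "rx": 0, "ry": 0, "rz": -0.07, "jaw": 0.5},
    {"x": 0, "y": 0, "z": 0.03, "rx": 0, "ry": 0, "rz": -0.07, "jaw": 0.5},
    {"x": 0, "y": 0, "z": 0, "rx": 0, "ry": 0, "rz": 0, "jaw": 0.5},
    {"x": 0, "y": 0, "z": 0, "rx": 0, "ry": 0, "rz": 0, "jaw": 0.5}
  ]
}}

```text
clock: 15.75
tool_pos: [0.4913, 0.1436, 0.092]
eef_rot: [0.882, 0.47, 0.001, -0.0]
contact_force: [-2.3, 3.3, 15.1]
opening: 0.148
finger_force: 21.5
```

```bash
python3 bub.py
```

```text
('side', 'bubble', np.float64(6.5), 'len', np.float64(16.5), 'max', np.float64(217.0), 'vial', np.float64(-1.5), np.float64(43.5))
('top', 'bubble', np.float64(8.0), 'len', np.float64(17.5), 'max', np.float64(191.0), 'vial', np.float64(-47.5), np.float64(16.5))
15.85 [-2.6  3.1 15.2] [0.6  0.58 0.11] 0.14381604062951014 21.532465618802235 [0.4913 0.1436 0.092 ] q7 -1.3
```

Emit:
{"name": "send_rows", "arguments": {
  "motion": [
    {"x": 0, "y": 0, "z": 0.03, "rx": 0, "ry": 0, "rz": -0.07, "jaw": 0.5},
    {"x": 0, "y": 0, "z": 0.03, "rx": 0, "ry": 0, "rz": -0.07, "jaw": 0.5},
    {"x": 0, "y": 0, "z": 0.03, "rx": 0, "ry": 0, "rz": -0.07, "jaw": 0.5},
    {"x": 0, "y": 0, "z": 0.03, "rx": 0, "ry": 0, "rz": -0.07, "jaw": 0.5},
    {"x": 0, "y": 0, "z": 0, "rx": 0, "ry": 0, "rz": 0, "jaw": 0.5}
  ]
}}

```text
clock: 16.35
tool_pos: [0.4913, 0.1437, 0.091]
eef_rot: [0.808, 0.59, 0.001, 0.0]
contact_force: [-3.8, 2.0, 17.1]
opening: 0.147
finger_force: 22.7
```

Emit:
{"name": "send_rows", "arguments": {
  "motion": [
    {"x": 0, "y": 0, "z": 0, "rx": 0, "ry": 0, "rz": 0, "jaw": 0.5},
    {"x": 0, "y": 0, "z": 0, "rx": 0, "ry": 0, "rz": 0, "jaw": 0.5},
    {"x": 0, "y": 0, "z": 0, "rx": 0, "ry": 0, "rz": 0, "jaw": 0.5},
    {"x": 0, "y": 0, "z": 0, "rx": 0, "ry": 0, "rz": 0, "jaw": 0.5},
    {"x": 0, "y": 0, "z": 0, "rx": 0, "ry": 0, "rz": 0, "jaw": 0.5}
  ]
}}

```text
clock: 16.85
tool_pos: [0.4913, 0.1437, 0.091]
eef_rot: [0.808, 0.589, 0.001, 0.0]
contact_force: [-2.0, 3.4, 17.0]
opening: 0.139
finger_force: 22.7
```

Emit:
{"name": "send_rows", "arguments": {
  "motion": [
    {"x": 0, "y": 0, "z": 0, "rx": 0, "ry": 0, "rz": 0, "jaw": 0.5},
    {"x": 0, "y": 0, "z": 0, "rx": 0, "ry": 0, "rz": 0, "jaw": 0.5},
    {"x": 0, "y": 0, "z": 0, "rx": 0, "ry": 0, "rz": 0, "jaw": 0.5},
    {"x": 0, "y": 0, "z": 0, "rx": 0, "ry": 0, "rz": 0, "jaw": 0.5},
    {"x": 0, "y": 0, "z": 0, "rx": 0, "ry": 0, "rz": 0, "jaw": 0.5}
  ]
}}

```text
clock: 17.35
tool_pos: [0.4914, 0.1437, 0.091]
eef_rot: [0.808, 0.589, 0.001, 0.0]
contact_force: [-2.4, 3.0, 17.6]
opening: 0.142
finger_force: 22.7
```

Emit:
{"name": "send_rows", "arguments": {
  "motion": [
    {"x": 0, "y": 0, "z": 0, "rx": 0, "ry": 0, "rz": 0, "jaw": 0.5},
    {"x": 0, "y": 0, "z": 0, "rx": 0, "ry": 0, "rz": 0, "jaw": 0.5},
    {"x": 0, "y": 0, "z": 0, "rx": 0, "ry": 0, "rz": 0, "jaw": 0.5},
    {"x": 0, "y": 0, "z": 0, "rx": 0, "ry": 0, "rz": 0, "jaw": 0.5},
    {"x": 0, "y": 0, "z": 0, "rx": 0, "ry": 0, "rz": 0, "jaw": 0.5}
  ]
}}

```text
clock: 17.85
tool_pos: [0.4913, 0.1437, 0.091]
eef_rot: [0.808, 0.589, 0.001, 0.0]
contact_force: [-2.9, 3.5, 16.6]
opening: 0.147
finger_force: 22.7
```

```bash
python3 bub.py
python3 - <<'E'
from h import *
S=[snap(n)["img"] for n in("top","side")]
s=snap("wrist")["img"]
a=cv2.resize(S[0][165:275,205:335],(400,300)); b=cv2.resize(S[1][225:345,220:350],(400,300)); c=cv2.resize(s,(400,300)); d=cv2.resize(S[1][235:310,245:285],(400,300))
cv2.imwrite("pics/m2.png",np.vstack([np.hstack([a,b]),np.hstack([c,d])])[...,::-1])
E
```

```text
('side', 'bubble', np.float64(-27.4), 'len', np.float64(62.5), 'max', np.float64(53.0), 'vial', np.float64(-60.0), np.float64(44.5))
('top', 'bubble', np.float64(-1.0), 'len', np.float64(18.5), 'max', np.float64(193.0), 'vial', np.float64(-47.0), np.float64(8.0))
17.95 [-2.3  2.7 17.3] [0.45 0.64 0.06] 0.1481243395427678 22.67860599589767 [0.4913 0.1437 0.091 ] q7 -1.14
```

View pics/m2.png

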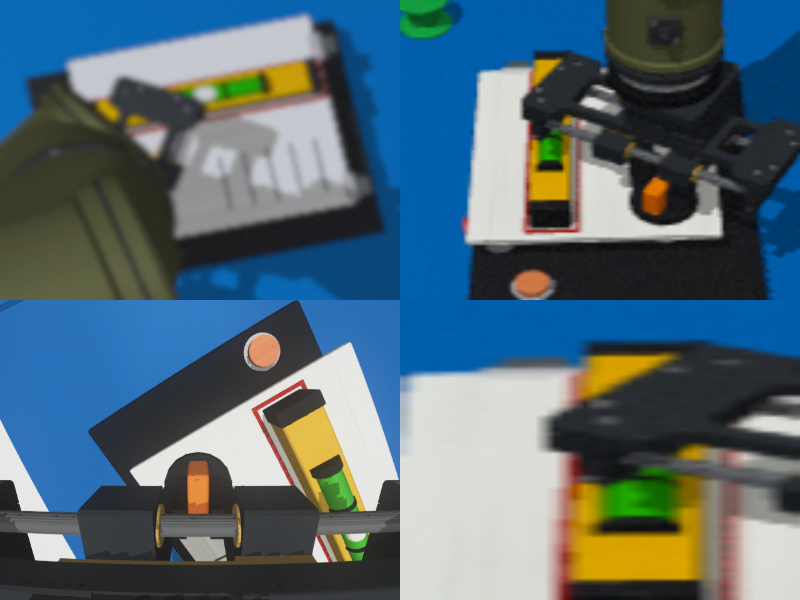

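The montage shows the bubble near mid-vial: top (205,92), wrist (357,540) past the first ring at (345,507). In the side view the gripper hides it. I cross-check it in the wrist image after settling.

Run:
```python
from bub import *
s=snap("wrist")
for z in(.0985,.104): 
    print(bub("wrist",z,s)); 
o=np.array([.5862,.0919]); Y=np.array([-np.sin(.229),np.cos(.229)])
z=.0995; ys=np.arange(-.02,.0561,.002); uv=proj(s,[[*(o+Y*y),z] for y in ys])
for y,(u,v) in zip(ys,uv):
    if 0<=v<479 and 0<=u<639: print(round(y*1000),int(u),int(v),s["img"][int(round(v)),int(round(u))].tolist())
print(bub("top",.099))
```

```text
('wrist', 'bubble', np.float64(-11.5), 'len', np.float64(9.5), 'max', np.float64(223.0), 'vial', np.float64(-28.5), np.float64(42.5))
('wrist', 'bubble', np.float64(-5.7), 'len', np.float64(8.0), 'max', np.float64(225.0), 'vial', np.float64(-16.0), np.float64(46.5))
-20 577 392 [82, 187, 59]
-18 576 389 [83, 188, 60]
-16 575 386 [84, 189, 62]
-14 574 383 [229, 230, 223]
-12 573 380 [229, 230, 228]
-10 571 377 [230, 230, 228]
-8 570 373 [220, 221, 218]
-6 569 370 [101, 104, 104]
-4 567 367 [113, 114, 112]
-2 566 364 [117, 117, 116]
0 565 360 [115, 117, 116]
2 563 357 [99, 100, 98]
4 562 354 [89, 93, 90]
6 561 350 [96, 97, 93]
8 559 347 [90, 92, 90]
10 558 343 [86, 88, 86]
12 556 340 [68, 69, 67]
14 555 336 [51, 52, 45]
16 553 333 [51, 61, 43]
18 552 329 [68, 136, 49]
20 550 326 [72, 138, 53]
22 549 322 [71, 137, 52]
24 547 318 [72, 138, 53]
26 546 315 [70, 136, 49]
28 544 311 [90, 194, 67]
30 542 307 [82, 169, 59]
32 541 303 [71, 136, 50]
34 539 299 [73, 137, 52]
36 538 295 [72, 137, 53]
38 536 292 [83, 169, 60]
40 534 288 [92, 193, 65]
42 532 284 [93, 194, 66]
44 531 280 [64, 62, 53]
46 529 276 [66, 63, 55]
48 527 271 [64, 61, 52]
50 525 267 [63, 58, 47]
52 524 263 [58, 53, 40]
54 522 259 [59, 53, 40]
56 520 255 [231, 189, 72]
('top', 'bubble', np.float64(-0.5), 'len', np.float64(18.5), 'max', np.float64(192.0), 'vial', np.float64(-47.0), np.float64(8.5))
```

The top view puts the bubble at −0.5 mm and the wrist view's far bubble end gives about −1 mm. The press is about 17 N, within 12–20. I hand in.

```bash
python3 -c "
from bub import *
print(bub('top',.099)); s=get_state(); print(s['clock'],s['contact_force'].round(1),s['finger_force'])
print(finish_job())"
```

```text
('top', 'bubble', np.float64(-0.5), 'len', np.float64(18.5), 'max', np.float64(192.0), 'vial', np.float64(-47.0), np.float64(8.5))
18.25 [-2.5  3.7 17.1] 22.678211584570818
the job is handed in; nothing more can be done
None
```

I handed the job in at 18.25 s: the yellow level lies on the red outline, and the knob is held pressed at about 17 N with the bubble measured about 0.5 mm off centre; no verdict came back.

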